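Load the inspection box and hold its lid at the balance point

TASK

Lift the cup by its handle, tip all six bearing balls out of it into the open inspection box and stand the empty cup upright on the bench again. Then take the box's lid by its handle bar, swing it up off its rest to the balance point, straight up over its hinge, and finish still gripping the bar and holding the lid still there so that its stay can be pinned: do not let the lid go over and fall towards shut, and leave the other things on the bench where they are.

Things in the scene. Friction and masses are not known exactly. Their poses are not given: they have to be found in the camera images.
- box: grey sheet-metal inspection box fixed to the bench, outside 170 (x) x 140 (y) x 75 (z) mm, walls and floor 5 mm, open at the top. Origin: centre of its underside, z up. The lid's hinge runs along the rim on its +y side; the rest that the lid leans on stands behind that side (reaching 156 mm in +y, 128 mm high). At the start the lid leans back on it, leaving the mouth free.
- box_mouth (a point): centre of the box's open mouth, level with its rim (75 mm above the bench); axes as the box's
- lid (a joint): angle of the box's lid about its hinge: 0 = lying shut over the mouth, 1.571 = upright, 2.45 = leaning back on its rest (the start). The hinge is nearly free: the lid (about 0.4 kg, an aluminium plate 170 x 132 x 6 mm lying in the hinge's plane) balances upright, at 1.571, and falls shut below that and back onto its rest above it.
- lid_hinge (a point): middle of the lid's hinge line, on the box's +y rim 79 mm above the bench; x runs along the hinge. The frame turns with the lid: its -y points from the hinge along the lid to the bar
- lid_bar (a point): middle of the lid's handle bar: a straight round steel bar, 10 mm diameter, parallel to the hinge and 185 mm from it, carried on two arms 110 mm apart. Between bar and plate is an open window 100 mm wide and 45 mm deep, so that fingers can close on the bar from both sides and the bar can turn between them. It is about 197 mm above the bench at the start and 264 mm with the lid upright. Axes as lid_hinge
- cup_mid (a point): centre, half-way up, of the grey plastic cup that holds the six balls (0.15 kg empty): round, flared, 42 mm high, 66 mm wide at the foot and 104 mm at the rim, walls and floor 4 mm. z points out of its mouth (point is 21 mm above its underside); -x points along its handle. Inside, the flared wall leans 24 degrees outwards, so the balls all roll out once it is tipped some 75 to 90 degrees
- cup_grip (a point): where to hold the cup's straight black handle: a bar 14 mm wide (across, the cup's y) and 20 mm high, sticking out level in the cup's -x direction, from 47 to 137 mm from the cup's axis. The point is 105 mm from the axis, mid-height of the bar, 32 mm above the cup's underside; axes as the cup's
- ball0_center (a point): centre of steel bearing ball 1 of 6, 18 mm diameter, 24 g; in the cup at the start
- ball1_center (a point): centre of steel bearing ball 2 of 6, 18 mm diameter, 24 g; in the cup at the start
- ball2_center (a point): centre of steel bearing ball 3 of 6, 18 mm diameter, 24 g; in the cup at the start
- ball3_center (a point): centre of steel bearing ball 4 of 6, 18 mm diameter, 24 g; in the cup at the start
- ball4_center (a point): centre of steel bearing ball 5 of 6, 18 mm diameter, 24 g; in the cup at the start
- ball5_center (a point): centre of steel bearing ball 6 of 6, 18 mm diameter, 24 g; in the cup at the start
- toolholder_mid (a point): bystander: a steel tool holder standing upright, 62 mm wide at the foot, tapering, 100 mm tall; point half-way up
- setring_mid (a point): bystander: dark steel setting ring lying flat, 70 mm outside, 22 mm high; point at its centre
- gaugecase_mid (a point): bystander: wooden gauge case, 130 x 70 x 30 mm, shut; point at its centre
Not all that is in view belongs to the job. What is meant by the part that bears cup_mid is not pink or yellow, and is the smaller of those in its own colour.

How it is judged:
By the outcome, as a careful person would: the job done as asked, in the order asked, and still so for the second after the job is handed in, while the arm keeps its last pose, push and grip.
It also fails if it takes over 66 s, if anything falls off the work surface, if the arm or the gripper's body presses on something with over 40 N, if the wrist force passes 120 N, or if a joint passes its speed limit or range.

ROBOT

A 6-joint arm with a two-finger parallel gripper is mounted at the origin on the work surface. World frame = base frame: x ahead of the robot, y to its left, z up, the work surface at z = 0. Lengths are in m, angles in rad, forces in N, time in s.
With the tool pointing down it reaches from about 0.35 to 0.975 m from the base axis. Payload 4.9 kg.
Tool frame: the origin (TCP) lies midway between the tips of the shut fingers; the grasp point (between the pads) lies 19 mm behind it; z points along the fingers, y is the direction in which the jaws open and shut (so a half turn about z gives the same grasp; the last joint's range is limited). The gripper opens to 85 mm and grips with 20 to 120 N. Pads are 22 mm wide; open, the fingers measure 114 mm over their backs; the gripper's body (76 mm by 85 mm) begins 54 mm behind the grasp point. The pads swing forward as they close: fully open they stand 13 mm farther back than shut.
Start: joints at [-1.224, 0.053, 1.613, -0, 1.476, -0.119], TCP at [0.281, -0.558, 0.231] pointing down, gripper open.
Joint ranges: [-3.01, 3.01], [-1.01, 2.22], [0.06, 2.58], [-1.02, 4.17], [0.09, 2.62], [-3.14, 3.14]. Speed limits (rad/s): [2.57, 2.57, 3.14, 3.14, 3.14, 3.14].

INTERFACE

Orientations are given as a unit quaternion [w, x, y, z].
In Python, from plant import state, grab_frame, camera_params, job_done, boxes_of gives the robot as it stands.
- The arm moves only by the tool step_arm, never from a script. Its argument "steps" is a list of rows, each a list of 4 numbers: the shift along the tool's x, y, z in mm, then the turn about the tool's z in degrees. A call has 1 to 8 rows; each row shifts and turns the pose as measured when the row begins, along the tool's axes as they then stand; what a row does not reach is not made up. A row lasts 1/10 s, in which the tool goes at most 50 mm and 8.59 degrees, less where a joint would pass 70% of its speed; a pose out of reach is approached as far as the arm can. A call is refused whole if a number of a shift passes 50 or a number of a turn 8.59, either way. A call with a gripper value outside its range is refused whole. "claw" is the opening in per cent of the stroke, from 0 (shut) to 100 (fully open), set as the call begins (left out, the last holds). The fingers move at their own pace and stop on an object; the grip force is fixed at half the most. Time passes only in rows, so rows that do not move let the fingers close. It gives the time, the measured TCP pose, the force and the opening at its end, in the units of the state.
- state(): the state, without advancing time (a new reading comes with each control period).
- grab_frame(name): name is "scene" or "top" or "wrist"; returns (picture, depth): 384x512x3 uint8, red, green, blue; 384x512 float32, m along the optical axis (not along the pixel's ray), 0 where there is no reading.
- camera_params(name): a dict with "mtx" (3x3 intrinsics, pixels), "k1" (the pictures are not rectified: a ray, as slopes to the right and down, at radius r is drawn at 1 + k1 r^2 times it, then the intrinsics apply), "extrinsics" (4x4, takes a point from camera to world coordinates); the wrist camera has in their place "T_tool_cam" (4x4, takes a point from camera to tool coordinates, whose origin is the TCP and whose axes are the flange's). Camera axes: x right, y down, z forward; pixel columns grow to the right and rows downward; lengths in m; the calibration is good to about 2 mm. A picture is of the moment at which its call begins: read the wrist's pose just before it. camera_params takes no time and is no camera call.
- job_done(): hands the job in, once; it reports no verdict.
Trained networks look in the newest picture that a camera, given by its name, has taken for a name from the list of things; names that differ only in an ending like _2 or _b are one class to them, and where a whole thing is asked for, a point or a joint stands for the part that bears it (a point fixed in the world has none). Each returns a list of dicts, best first, with "p" (0 to 1); they miss things now and then, are a little off and sometimes report something else, mostly with a low value. They report only what shows in the picture. A call takes as long as a camera call. They do not tell look-alikes from the thing itself.
- boxes_of(camera, label): "box" ([left, top, width, height] in pixels, round what is visible of it).
The state is a dict: "time": time; "joint_pos": joint angles; "joint_vel": joint speeds; "joint_efforts": joint torques, N m; "tool_pos": TCP position; "tool_rot": TCP orientation; "contact_force": force on the tool from outside, world axes, zero at the start; "ft_torque": the same for the moment, N m; "gripper_width": opening from 0.0 (shut) to 1.0 (fully open).
Only numpy, scipy, OpenCV 4.12 (cv2) and the standard library are available. Lean on these libraries where they do the work, as an engineer would, in place of code of your own. Each camera call takes 0.05 s, during which the arm holds its last target. There are 200 camera calls.

## Working session

There is one attempt and no reset: what is moved stays moved. The work goes in short steps, Python scripts to look and compute and a tool call to move; the robot and the scene stay as the last step left them, time stands still between calls to the robot, and variables do not carry over. Pictures are saved under pics/ and viewed, about 8 in all and at most 12, crops included, and the job is handed in when it is done.

Besides the shell and the picture viewer there is one more tool, called by a JSON object that holds its "api" and its "payload". step_arm: Moves the arm, as the interface text tells. Its arguments: {"type":"object","properties":{"steps":{"type":"array"},"claw":{"type":"number"}},"required":["steps"]}

```bash
mkdir -p pics
cat > h.py <<'E'
import numpy as np, cv2
from scipy.spatial.transform import Rotation as R
from plant import *
def T_cam(n,s=None):
    c=camera_params(n)
    if 'extrinsics' in c: return np.array(c['extrinsics'])
    s=s or state(); T=np.eye(4); q=s['tool_rot']; T[:3,:3]=R.from_quat([q[1],q[2],q[3],q[0]]).as_matrix(); T[:3,3]=s['tool_pos']
    return T@np.array(c['T_tool_cam'])
def cloud(n):
    s=state(); im,d=grab_frame(n); c=camera_params(n); K=np.array(c['mtx']); k1=c['k1']
    v,u=np.mgrid[:384,:512]
    p=np.stack([(u-K[0,2])/K[0,0],(v-K[1,2])/K[1,1]],-1); q=p.copy()
    for _ in range(8): q=p/(1+k1*(q**2).sum(-1,keepdims=True))
    P=np.concatenate([q*d[...,None],d[...,None]],-1); T=T_cam(n,s)
    W=P@T[:3,:3].T+T[:3,3]; W[d==0]=np.nan
    return im,W
def save(im,name): cv2.imwrite('pics/'+name,im[:,:,::-1])
E
python3 - <<'E'
from h import *
np.set_printoptions(precision=4,suppress=True)
print(state())
for n in ['scene','top']:
    im,W=cloud(n); np.save(n+'.npy',W); save(im,n+'0.png'); print(n,T_cam(n)[:3,3], camera_params(n)['mtx'])
    for l in ['box','lid','lid_bar','cup_mid','toolholder_mid','setring_mid','gaugecase_mid','ball0_center']:
        print(l,[(np.round(b['box']).tolist(),round(b['p'],2)) for b in boxes_of(n,l)][:7])
a=cv2.imread('pics/scene0.png');b=cv2.imread('pics/top0.png')
print(camera_params('wrist'))
E
```

```text
{'time': 0.0, 'joint_pos': array([-1.224 ,  0.0534,  1.6143, -0.    ,  1.476 , -0.119 ]), 'joint_vel': array([ 0.0004,  0.0005,  0.0006, -0.0009, -0.0004,  0.0001]), 'joint_efforts': array([ -0.0005, -39.3674, -37.0182,  -0.0003,   0.0071,   0.    ]), 'tool_pos': array([ 0.2805, -0.5578,  0.2301]), 'tool_rot': array([-0.001 ,  0.973 ,  0.2308, -0.0001]), 'contact_force': array([ 0.0378,  0.39  , -0.5257]), 'ft_torque': array([-0.0419,  0.0546, -0.0082]), 'gripper_width': 1.0001448927922074}
scene [1.1579 1.1455 0.9327] [[464.7915   0.     260.0999]
 [  0.     464.7915 180.5046]
 [  0.       0.       1.    ]]
box [([229.0, 176.0, 92.0, 55.0], 0.67)]
lid [([265.0, 179.0, 57.0, 28.0], 0.66), ([178.0, 187.0, 14.0, 30.0], 0.28)]
lid_bar [([265.0, 183.0, 57.0, 24.0], 0.64)]
cup_mid [([207.0, 154.0, 45.0, 22.0], 0.98), ([268.0, 125.0, 32.0, 35.0], 0.81), ([170.0, 228.0, 54.0, 34.0], 0.62), ([203.0, 118.0, 34.0, 36.0], 0.57)]
toolholder_mid [([180.0, 187.0, 11.0, 31.0], 0.67)]
setring_mid [([164.0, 182.0, 16.0, 12.0], 0.75)]
gaugecase_mid [([318.0, 264.0, 50.0, 36.0], 0.94), ([163.0, 181.0, 
[... 322 characters left out ...]
id [([393.0, 180.0, 93.0, 53.0], 0.66), ([196.0, 62.0, 33.0, 61.0], 0.66), ([322.0, 277.0, 92.0, 51.0], 0.65), ([326.0, 165.0, 37.0, 66.0], 0.61), ([267.0, 98.0, 22.0, 22.0], 0.17)]
toolholder_mid [([266.0, 98.0, 21.0, 25.0], 0.65)]
setring_mid [([312.0, 103.0, 30.0, 23.0], 0.81)]
gaugecase_mid [([80.0, 178.0, 35.0, 50.0], 0.94)]
ball0_center []
{'mtx': array([[276.5785,   0.    , 255.7928],
       [  0.    , 276.5785, 191.7202],
       [  0.    ,   0.    ,   1.    ]]), 'k1': -0.0038916108221141864, 'T_tool_cam': array([[ 0.0006, -0.9471, -0.321 ,  0.0828],
       [ 1.    ,  0.0004,  0.0006,  0.    ],
       [-0.0004, -0.321 ,  0.9471, -0.1429],
       [ 0.    ,  0.    ,  0.    ,  1.    ]])}
```

View pics/scene0.png

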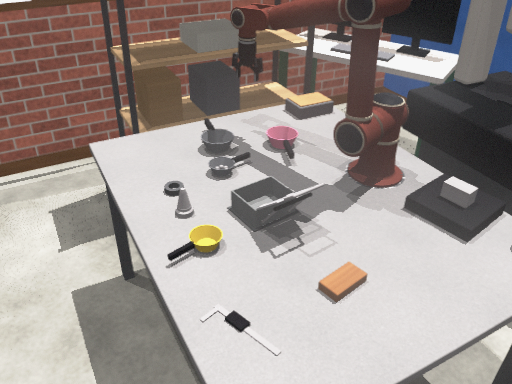

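View pics/top0.png

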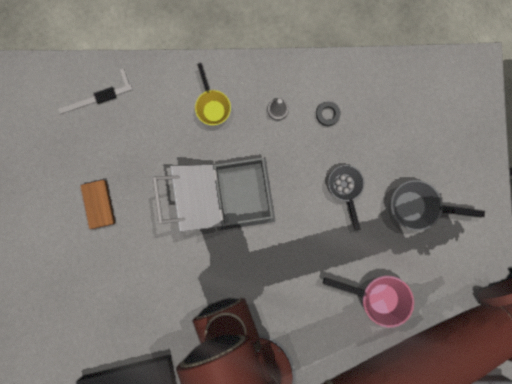

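Run:
```python
from h import *
np.set_printoptions(precision=4,suppress=True)
W=np.load('top.npy')
im=cv2.imread('pics/top0.png')
def reg(u0,v0,u1,v1,z0,z1):
    P=W[v0:v1,u0:u1].reshape(-1,3); P=P[np.isfinite(P[:,2])]; return P[(P[:,2]>z0)&(P[:,2]<z1)]
# box rim
P=reg(205,148,285,236,.066,.085); r=cv2.minAreaRect(P[:,:2].astype(np.float32)); print('rim',len(P),r,P[:,2].mean()); print(cv2.boxPoints(r))
# lid plate
P=reg(176,168,215,230,.085,.3); c=P.mean(0); n=np.linalg.svd(P-c)[2][2]; n*=np.sign(n[2]); print('lid plane',c,n,np.degrees(np.arctan2(np.hypot(n[0],n[1]),n[2])))
P=reg(148,165,170,232,.17,.23); print('bar',len(P),P.mean(0)); r=cv2.minAreaRect(P[:,:2].astype(np.float32)); print(r)
# cup
P=reg(320,160,370,235,.028,.06); 
print('cuprim+handle',P[:,2].max())
rim=P[P[:,2]>.036]; print(cv2.minEnclosingCircle(rim[:,:2].astype(np.float32)),len(rim))
h=reg(345,207,362,232,.02,.06); print('handle',h.mean(0)); 
l=cv2.fitLine(h[:,:2].astype(np.float32),cv2.DIST_HUBER,0,.001,.001).ravel(); print(l, h.min(0),h.max(0))
for nm,b in dict(th=(262,95,290,125),sr=(310,100,342,128)).items():
    P=reg(*b,.012,.12); print(nm,P.mean(0),P.max(0))
```

```text
rim 475 ((0.5145914554595947, 0.024770360440015793), (0.17016905546188354, 0.14977866411209106), 7.437482833862305) 0.07626988965681127
[[ 0.4205  0.088 ]
 [ 0.4399 -0.0605]
 [ 0.6087 -0.0385]
 [ 0.5893  0.11  ]]
lid plane [0.4949 0.1448 0.1299] [ 0.0838 -0.6331  0.7695] 39.69092229097883
bar 275 [0.4919 0.2254 0.1971]
((0.48821431398391724, 0.2215777337551117), (0.1193447932600975, 0.03652416914701462), 1.9125910997390747)
cuprim+handle 0.05118478727625919
((0.49613291025161743, -0.2833240330219269), 0.09338702261447906) 399
handle [ 0.4361 -0.292   0.0404]
[ 0.9821  0.1886  0.4331 -0.2919] [ 0.4024 -0.3046  0.0254] [ 0.4675 -0.2797  0.0512]
th [ 0.7519 -0.0838  0.0479] [ 0.7891 -0.057   0.1058]
sr [ 0.7429 -0.2309  0.0218] [ 0.7769 -0.1972  0.0306]
```

{"api": "step_arm", "payload": {"steps": [[0,0,-50,7.9],[0,0,-50,7.9],[36,-32,0,0],[36,-32,0,0],[36,-32,-5,0],[36,-32,-5,0],[36,-32,-5,0],[36,-32,-5,0]]}}

```text
time: 1.7
tool_pos: [0.4614, -0.3278, 0.3544]
tool_rot: [-0.002, 0.997, 0.083, 0.0]
contact_force: [0.5, -1.0, 0.4]
gripper_width: 0.999
```

{"api": "step_arm", "payload": {"steps": [[36,-32,0,0],[36,-32,0,0],[36,-32,0,0],[36,-32,0,0],[36,-32,0,0],[36,-32,0,0],[36,-32,0,0],[36,-32,0,0]]}}

```text
time: 2.5
tool_pos: [0.7105, -0.0146, 0.359]
tool_rot: [0.001, 0.997, 0.083, 0.003]
contact_force: [0.7, -1.5, 1.0]
gripper_width: 0.999
```

{"api": "step_arm", "payload": {"steps": [[35,-32,0,-1.4],[35,-32,0,0],[35,-32,0,0],[35,-32,0,0],[30,-35,0,0],[50,0,0,0],[50,0,0,0],[50,0,0,0]]}}

```text
time: 3.3
tool_pos: [0.9478, 0.2099, 0.3509]
tool_rot: [-0.0, 0.995, 0.099, 0.012]
contact_force: [62.7, 12.3, 31.6]
gripper_width: 0.999
```

Run:
```python
from h import *
s=state(); print(s['joint_pos'],s['tool_pos'],s['tool_rot'])
```

```text
[ 1.41565099e-01  1.05892940e+00  5.44342154e-02 -3.61976879e-04
  2.00410142e+00  1.51404576e+00] [0.94781413 0.209938   0.35093355] [-3.48241016e-04  9.95023182e-01  9.89106297e-02  1.20595966e-02]
```

{"api": "step_arm", "payload": {"steps": [[0,0,0,0],[10,0,0,0],[10,0,0,0],[10,0,0,0]]}}

```text
time: 3.7
tool_pos: [0.9563, 0.2116, 0.3119]
tool_rot: [-0.0, 0.995, 0.099, 0.001]
contact_force: [0.1, 0.7, 0.5]
gripper_width: 1.001
```

Run:
```python
from h import *
s=state(); print(s['joint_pos'],s['joint_vel'],s['tool_pos'],s['tool_rot'])
```

```text
[1.41685218e-01 1.09877281e+00 5.49634658e-02 9.34026774e-04
 1.98632458e+00 1.51426667e+00] [-0.00338465  0.0289384  -0.00094529  0.00673198 -0.0902419   0.00025059] [0.95629095 0.2115986  0.31193785] [-4.59340714e-04  9.95073791e-01  9.91331534e-02  7.47021256e-04]
```

{"api": "step_arm", "payload": {"steps": [[30,0,0,0],[50,0,0,0],[50,0,0,0],[50,0,0,0],[50,0,0,0]]}}

```text
time: 4.2
tool_pos: [1.0113, 0.219, 0.287]
tool_rot: [-0.009, 0.992, 0.099, 0.082]
contact_force: [-0.3, -0.2, 0.6]
gripper_width: 0.998
```

Run:
```python
from h import *
s=state(); print(s['joint_pos'],s['joint_vel'],s['tool_pos'],s['tool_rot'])
```

```text
[0.13840309 1.128028   0.05499241 0.01162864 1.79395981 1.51460269] [-5.96706170e-03  3.92403259e-02  7.83436621e-04  2.27222717e-02
 -3.94330425e-01 -2.95939696e-04] [1.01133867 0.21898956 0.28701047] [-0.00891878  0.99171438  0.09855474  0.08191463]
```

{"api": "step_arm", "payload": {"steps": [[49,0,9,0],[49,0,9,0],[48,0,11,0],[48,0,13,0],[47,0,15,0],[47,0,17,0],[46,0,19,0],[45,0,20,0]]}}

```text
time: 5.0
tool_pos: [1.1074, 0.2328, 0.2351]
tool_rot: [-0.023, 0.97, 0.096, 0.221]
contact_force: [0.6, -0.3, -0.8]
gripper_width: 1.001
```

```bash
cat >> h.py <<'E'
def pr():
    s=state(); q=s['tool_rot']; M=R.from_quat([q[1],q[2],q[3],q[0]]).as_matrix()
    np.set_printoptions(precision=4,suppress=True)
    print('t',s['time'],'j',s['joint_pos'],'p',s['tool_pos'],'F',s['contact_force'],'g',s['gripper_width']); print('X',M[:,0],'Y',M[:,1],'Z',M[:,2],'tilt',np.degrees(np.arccos(-M[2,2])),'az',np.degrees(np.arctan2(M[1,2],M[0,2])))
    return s,M
E
python3 -c "
from h import *
pr()"
```

```text
t 5.0 j [0.1344 1.2039 0.055  0.0293 1.4357 1.5105] p [1.1074 0.2328 0.2351] F [ 0.6401 -0.2809 -0.8455] g 1.0009524505470653
X [0.8839 0.1763 0.4331] Y [ 0.1965 -0.9805 -0.0018] Z [ 0.4243  0.0867 -0.9014] tilt 25.662551466889667 az 11.550542836341831
```

{"api": "step_arm", "payload": {"steps": [[44,0,22,0],[44,0,23,0],[43,0,25,0],[42,0,26,0],[41,0,28,0],[40,0,29,0],[39,0,31,0],[38,0,32,0]]}}

```text
time: 5.8
tool_pos: [1.185, 0.2439, 0.2027]
tool_rot: [-0.035, 0.932, 0.092, 0.35]
contact_force: [0.8, -0.4, 0.1]
gripper_width: 0.999
```

```bash
python3 -c "
from h import *
pr()"
```

```text
t 5.8 j [0.1314 1.2766 0.055  0.0498 1.0936 1.4989] p [1.185  0.2439 0.2027] F [ 0.8334 -0.3649  0.0849] g 0.9988212138873885
X [0.7386 0.1469 0.6579] Y [ 0.1961 -0.9806 -0.0011] Z [ 0.645   0.1298 -0.7531] tilt 41.140206636147845 az 11.378921940004819
```

{"api": "step_arm", "payload": {"steps": [[37,0,34,0],[36,0,35,0],[35,0,36,0],[34,0,37,0],[-35,0,-35,0],[-35,0,-35,0],[-35,0,-35,0]]}}

```text
time: 6.5
tool_pos: [1.1294, 0.2292, 0.1851]
tool_rot: [-0.041, 0.907, 0.09, 0.409]
contact_force: [1.0, 1.5, 0.4]
gripper_width: 1.0
```

```bash
python3 -c "
from h import *
pr()"
```

```text
t 6.5 j [0.122  0.9093 0.7179 0.0911 0.6703 1.4496] p [1.1294 0.2292 0.1851] F [1.0143 1.4533 0.3805] g 0.9996667281550559
X [0.649  0.1296 0.7497] Y [ 0.196  -0.9806 -0.0002] Z [ 0.7351  0.1471 -0.6618] tilt 48.56114902767384 az 11.316363645610377
```

{"api": "step_arm", "payload": {"steps": [[32,0,-28,0],[32,0,-28,0],[-29,21,-33,0],[-29,21,-33,0],[-29,21,-33,0],[-29,21,-33,0],[-29,21,-33,0],[-29,21,-33,0]]}}

```text
time: 7.3
tool_pos: [0.8802, 0.0514, 0.2694]
tool_rot: [-0.038, 0.911, 0.093, 0.399]
contact_force: [0.6, -1.4, 1.3]
gripper_width: 1.002
```

{"api": "step_arm", "payload": {"steps": [[-29,21,-33,0],[-29,21,-33,0],[-29,21,-33,0],[-29,21,-33,0],[-29,21,-33,0]]}}

```text
time: 7.8
tool_pos: [0.6863, -0.1023, 0.307]
tool_rot: [-0.028, 0.902, 0.096, 0.421]
contact_force: [-0.2, -1.3, 1.6]
gripper_width: 1.003
```

```bash
python3 -c "
from h import *
pr()"
```

```text
t 7.8 j [-0.4346 -0.2491  1.9335  0.6545  0.7996  0.6196] p [ 0.6863 -0.1023  0.307 ] F [-0.1972 -1.3005  1.637 ] g 1.0032049439037476
X [0.6274 0.1492 0.7642] Y [ 0.1966 -0.98    0.0298] Z [ 0.7534  0.1315 -0.6442] tilt 49.89184857751074 az 9.902736695199978
```

```bash
cat > kin.py <<'E'
from h import *
from scipy.optimize import least_squares
D=[([-1.224,.0534,1.6143,0,1.476,-.119],[.2805,-.5578,.2301]),
([.14157,1.05893,.05443,-.00036,2.0041,1.51405],[.94781,.20994,.35093]),
([.141685,1.098773,.054963,.000934,1.986325,1.514267],[.956291,.211599,.311938]),
([.1384,1.12803,.05499,.01163,1.79396,1.5146],[1.01134,.21899,.28701]),
([.1344,1.2039,.055,.0293,1.4357,1.5105],[1.1074,.2328,.2351]),
([.1314,1.2766,.055,.0498,1.0936,1.4989],[1.185,.2439,.2027]),
([.122,.9093,.7179,.0911,.6703,1.4496],[1.1294,.2292,.1851]),
([-.4346,-.2491,1.9335,.6545,.7996,.6196],[.6863,-.1023,.307])]
def Rm(ax,a): return R.from_euler(ax,a).as_matrix()
def fk(p,j):
    zs,o,a2,d,a3,L,ly,c=p
    A=Rm('z',j[0]); P=A@[o,ly,zs]
    A=A@Rm('y',j[1]); P=P+A@[0,0,a2]
    A=A@Rm('y',j[2]); P=P+A@[d,0,a3]
    A=A@Rm('z',j[3])@Rm('y',j[4]); P=P+A@[0,0,L]
    return P,A@Rm('z',j[5]+c)
P0=least_squares(lambda p:np.concatenate([fk(p,j)[0]-x for j,x in D]),[.3,0,.4,0,.4,.25,.05,np.pi/2])
par=P0.x; par[7]=np.pi/2
lo=np.array([-3.01,-1.01,.06,-1.02,.09,-3.14]);hi=np.array([3.01,2.22,2.58,4.17,2.62,3.14])
def ik(p,M,j0):
    f=lambda j:np.concatenate([(fk(par,j)[0]-p)*5,(fk(par,j)[1]-M).ravel()])
    r=least_squares(f,np.clip(j0,lo+.001,hi-.001),bounds=(lo,hi)); return r.x,np.abs(r.fun).max()
if __name__=='__main__':
    np.set_printoptions(precision=4,suppress=True)
    print(P0.cost,par)
    s=state(); q=s['tool_rot']; M=R.from_quat([q[1],q[2],q[3],q[0]]).as_matrix(); j=s['joint_pos']
    print(fk(par,j)[1]-M, fk(par,j)[0]-s['tool_pos'])
    for p in [(.5,-.2,.25),(.447,-.29,.16),(.447,-.29,.07),(.447,-.29,.019),(.447,-.29,.25)]: j,e=ik(p,M,j); print(p,j,e)
E
python3 kin.py
```

```text
3.8437521246754585e-09 [0.2381 0.0002 0.4263 0.0957 0.6097 0.2795 0.0742 1.5708]
[[ 0. -0. -0.]
 [ 0.  0. -0.]
 [-0.  0.  0.]] [ 0.     -0.      0.0001]
(0.5, -0.2, 0.25) [-0.8854 -0.5626  2.2545  0.8427  1.1039  0.2113] 3.3306690738754696e-15
(0.447, -0.29, 0.16) [-1.1295 -0.3429  2.2648  0.943   1.1461 -0.1518] 5.551115123125783e-16
(0.447, -0.29, 0.07) [-1.1295 -0.1547  2.2948  1.0396  1.0261 -0.3582] 5.1902315778562524e-11
(0.447, -0.29, 0.019) [-1.1295 -0.0217  2.2907  1.1133  0.9648 -0.4935] 2.095545958979983e-14
(0.447, -0.29, 0.25) [-1.1295 -0.4652  2.1917  0.8837  1.2658  0.0137] 6.93056723122254e-13
```

{"api": "step_arm", "payload": {"steps": [[-39,17,-11,1],[-39,17,-11,1],[-39,17,-11,0],[-39,17,-11,0],[-39,17,-11,0],[-39,17,-11,0],[-39,17,-11,0],[0,0,0,0]]}}

```text
time: 8.6
tool_pos: [0.4809, -0.2885, 0.1916]
tool_rot: [-0.001, 0.891, 0.088, 0.446]
contact_force: [0.3, 0.3, 1.4]
gripper_width: 1.001
```

Run:
```python
from h import *
s,M=pr()
im,W=cloud('wrist'); np.save('w1.npy',W); save(im,'w1.png')
for l in ['cup_mid','cup_grip','ball0_center']: print(l,[(np.round(b['box']).tolist(),round(b['p'],2)) for b in boxes_of('wrist',l)][:7])
P=W.reshape(-1,3); k=np.isfinite(P[:,2])&(P[:,2]>.015)&(P[:,2]<.075)&(P[:,0]>.36)&(P[:,0]<.62)&(P[:,1]>-.36)&(P[:,1]<-.2)
Q=P[k]; print(len(Q))
r=Q[(Q[:,2]>.036)&(Q[:,0]>.47)][:,:2]
# rim circle fit
from scipy.optimize import least_squares
f=least_squares(lambda c:np.hypot(r[:,0]-c[0],r[:,1]-c[1])-.050,[.536,-.273],loss='soft_l1',f_scale=.002); c=f.x; print('cup',c,np.median(np.abs(f.fun)),len(r))
h=Q[(Q[:,0]<c[0]-.06)&(Q[:,2]>.034)]; print('handle',len(h),h.mean(0),h.min(0),h.max(0)); l=cv2.fitLine(h[:,:2].astype(np.float32),cv2.DIST_HUBER,0,.001,.001).ravel(); print(l,np.degrees(np.arctan2(l[1],l[0])), 'center-az',np.degrees(np.arctan2(*(c-h.mean(0)[:2])[::-1])))
```

```text
t 8.6 j [-1.0606 -0.3713  2.2485  0.9912  1.065  -0.1088] p [ 0.4809 -0.2885  0.1916] F [0.3403 0.3412 1.3592] g 1.0006293203618295
X [0.5876 0.155  0.7942] Y [ 0.1573 -0.9846  0.0757] Z [ 0.7937  0.0805 -0.6029] tilt 52.92005390484688 az 5.787850538445456
cup_mid [([6.0, 39.0, 69.0, 80.0], 0.78), ([384.0, 274.0, 76.0, 110.0], 0.74), ([191.0, 212.0, 93.0, 125.0], 0.72)]
cup_grip [([5.0, 39.0, 71.0, 76.0], 0.96), ([348.0, 272.0, 115.0, 112.0], 0.76), ([192.0, 212.0, 90.0, 127.0], 0.68)]
ball0_center [([230.0, 241.0, 12.0, 12.0], 0.5), ([0.0, 144.0, 95.0, 182.0], 0.37)]
5000
cup [ 0.5342 -0.271 ] 0.0021120026074022483 1735
handle 358 [ 0.4625 -0.2866  0.0422] [ 0.451  -0.2951  0.0396] [ 0.474  -0.2777  0.0448]
[ 0.9167  0.3995  0.4621 -0.287 ] 23.546555 center-az 12.288339111414206
```

View pics/w1.png

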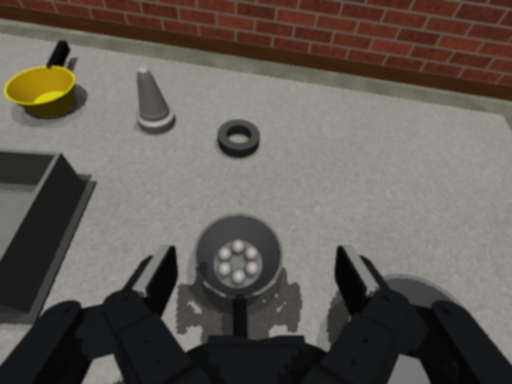

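{"api": "step_arm", "payload": {"claw": 50, "steps": [[-2,0,1,2.7],[-10,0,5,2.7],[-15,0,7,0],[-15,0,7,0],[-15,0,7,0],[-15,0,7,0],[-15,0,7,0],[0,0,0,0]]}}

```text
time: 9.6
tool_pos: [0.4737, -0.2846, 0.1054]
tool_rot: [-0.022, 0.891, 0.057, 0.449]
contact_force: [0.9, 0.1, 0.2]
gripper_width: 0.501
```

```bash
cat > go.py <<'E'
import sys
from h import *
s,M=pr()
t=np.array([float(a) for a in sys.argv[1:4]])+0.019*M[:,2]*(len(sys.argv)>4)
d=t-s['tool_pos']; print('world',d*1000,'tool mm',M.T@d*1000)
E
python3 go.py .431 -.292 .033 g
```

```text
t 9.6 j [-1.0779 -0.221   2.3036  1.1068  0.986  -0.2589] p [ 0.4737 -0.2846  0.1054] F [0.8974 0.1168 0.162 ] g 0.5009189223711088
X [0.59   0.0828 0.8031] Y [ 0.1215 -0.9925  0.0131] Z [ 0.7982  0.0899 -0.5957] tilt 53.439271422987964 az 6.42339437512805
world [-27.5199  -5.7038 -83.7492] tool mm [-83.9707   1.2219  27.4088]
```

{"api": "step_arm", "payload": {"steps": [[-14,0,5,0],[-15,0,5,0],[-15,0,5,0],[-15,0,5,0],[-15,0,5,0],[-8,0,3,0],[0,0,0,0]]}}

```text
time: 10.3
tool_pos: [0.454, -0.2902, 0.0282]
tool_rot: [-0.019, 0.89, 0.063, 0.452]
contact_force: [0.1, -0.4, 0.0]
gripper_width: 0.501
```

```bash
python3 go.py .431 -.292 .033 g
python3 - <<'E'
from h import *
im,W=cloud('wrist'); save(im,'w2.png')
E
```

```text
t 10.3 j [-1.1321 -0.0379  2.3203  1.2212  0.9498 -0.5194] p [ 0.454  -0.2902  0.0282] F [ 0.1273 -0.4491  0.0285] g 0.501286484071794
X [0.5837 0.0946 0.8064] Y [ 0.1287 -0.9914  0.0231] Z [ 0.8017  0.0903 -0.5909] tilt 53.77874305371757 az 6.423382231573091
world [-7.7788 -0.0691 -6.4141] tool mm [-9.7198 -1.0808 -2.4522]
```

View pics/w2.png

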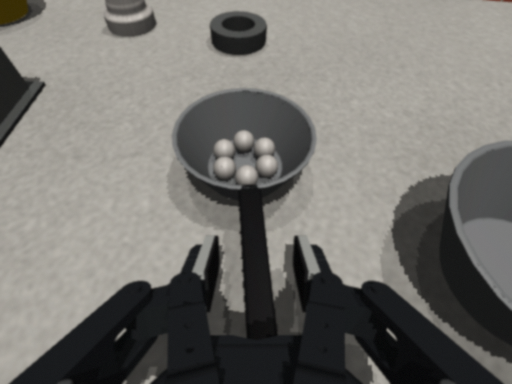

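{"api": "step_arm", "payload": {"steps": [[-6,-1,-2,1.5],[-5,0,-1,0],[0,0,0,0]]}}

```text
time: 10.65
tool_pos: [0.4461, -0.2918, 0.0238]
tool_rot: [-0.023, 0.89, 0.052, 0.453]
contact_force: [-0.3, -0.6, 0.3]
gripper_width: 0.499
```

{"api": "step_arm", "payload": {"claw": 0, "steps": [[0,0,0,0],[0,0,0,0],[0,0,0,0],[0,0,0,0],[0,0,0,0],[0,0,0,0]]}}

```text
time: 11.25
tool_pos: [0.4462, -0.292, 0.0246]
tool_rot: [-0.023, 0.89, 0.052, 0.453]
contact_force: [-1.1, -0.4, -0.4]
gripper_width: 0.153
```

```bash
python3 go.py .431 -.292 .033 g
```

```text
t 11.25 j [-1.1536 -0.0349  2.3282  1.2226  0.961  -0.5186] p [ 0.4462 -0.292   0.0246] F [-1.1294 -0.3639 -0.3509] g 0.15333564716268466
X [0.5841 0.0719 0.8085] Y [ 0.1139 -0.9935  0.006 ] Z [ 0.8036  0.0886 -0.5885] tilt 53.94857155160133 az 6.290956655194849
world [ 0.0884  1.6864 -2.7461] tool mm [-2.0472 -1.6819  1.8365]
```

```bash
cat > pour.py <<'E'
from kin import *
np.set_printoptions(precision=3,suppress=True)
s,M=pr(); j0=s['joint_pos']
g0=s['tool_pos']-.019*M[:,2]
az=np.radians(6.3); cx=np.array([np.cos(az),np.sin(az),0]); cz=np.array([0,0,1.]); cy=np.cross(cz,cx)
mid=.105*cx-.011*cz
th=np.linspace(0,2*np.pi,73)[:-1]
rim=np.array([mid+.021*cz+.052*(np.cos(a)*cx+np.sin(a)*cy) for a in th]); foot=np.array([mid-.021*cz+.033*(np.cos(a)*cx+np.sin(a)*cy) for a in th])
rimT=rim@M; footT=foot@M; uT=cz@M
np.savez('cup.npz',rimT=rimT,footT=footT,uT=uT,midT=mid@M)
bx=np.array([.991,.1295,0]); by=np.array([-.1295,.991,0]); bc=np.array([.515,.020,0])
# choose grip pos s.t. lowest rim point at target in box coords
for sg in (-1,1):
  j=j0
  for f in (0,-60*-sg if 0 else 60,80,100,120,140):
    Q=M@Rm('z',np.radians(sg*f)); rp=rimT@Q.T; fp=footT@Q.T; u=Q@uT
    k=rp[:,2].argmin(); lip=rp[k]
    tgt=bc+0*bx-.0*by+np.array([0,0,.085 if f else .2])
    g=tgt-lip; tcp=g+.019*Q[:,2]
    j,e=ik(tcp,Q,j)
    ft=(fp+g-bc); rr=(rp+g-bc)
    print(sg*f,'tip',np.degrees(np.arccos(u[2])),'u',u,'tcp',tcp,'j',j,'e',round(e,4),'foot xmin/max',(ft@bx).min(),(ft@bx).max(),'y',(ft@by).min(),(ft@by).max(),'rim x',(rr@bx).min(),(rr@bx).max(),'y',(rr@by).min(),(rr@by).max())
E
python3 pour.py
```

```text
t 11.25 j [-1.1536 -0.0349  2.3282  1.2226  0.961  -0.5186] p [ 0.4462 -0.292   0.0246] F [-1.1294 -0.3639 -0.3509] g 0.15333564716268466
X [0.5841 0.0719 0.8085] Y [ 0.1139 -0.9935  0.006 ] Z [ 0.8036  0.0886 -0.5885] tilt 53.94857155160133 az 6.290956655194849
0 tip 8.537736462515939e-07 u [0. 0. 1.] tcp [ 0.376  -0.0044  0.1788] j [-0.6018 -1.01    2.58    0.6723  1.092   0.6238] e 0.3248 foot xmin/max -0.08432515062863627 -0.01837624121923958 y -0.040974442712643444 0.0249744666967532 rim x -0.10331044273134134 0.0006090508834654901 y -0.05995973481534854 0.043959758799458265
-60 tip 47.68758927004269 u [-0.3132  0.6699  0.6732] tcp [ 0.4668 -0.0799  0.1305] j [-0.683  -0.7622  2.58    0.8963  0.8333 -0.7478] e 0.0555 foot xmin/max -0.013224374164661408 0.05105842017473204 y -0.0866516732932963 -0.03986597941663846 rim x -0.041122226117173755 0.060171874053991846 y -0.07053478551943843 0.0031881260437799878
-80 tip 62.622484644068045 u [-0.4781  0.7483  0.4599] tcp [ 0.4811 -0.074   0.1567] j [-0.639  -0.831   2.58    0.8539  0.8189 -1.0027] e 0.0105 foot xmin/max -0.003503137967
[... 2450 characters left out ...]
243454396259844 0.04192674994993483
120 tip 88.88162288744213 u [-0.6327 -0.7742  0.0195] tcp [0.4816 0.0776 0.2005] j [-0.1555 -0.9807  2.58    0.4258  0.6625  3.14  ] e 0.0428 foot xmin/max 0.009005583163023433 0.05423064438488605 y 0.005113693661357624 0.053127278828424364 rim x -0.034558096787838416 0.036705636046611714 y -0.037489389454666115 0.038168381111620894
140 tip 98.88101673479034 u [-0.7783 -0.6086 -0.1544] tcp [0.4859 0.0591 0.2149] j [-0.321  -0.9644  2.58    0.709   0.736   3.14  ] e 0.1079 foot xmin/max 0.01065791910529473 0.045332713123875844 y -0.010120218872936893 0.04688269160812831 rim x -0.0350284252103417 0.01961064415227097 y -0.047629629483419915 0.0421931385473495
```

{"api": "step_arm", "payload": {"steps": [[8,0,-6,0],[16,0,-12,0],[16,0,-12,0],[16,0,-12,0],[16,0,-12,0],[16,0,-12,0],[0,0,0,0]]}}

```text
time: 11.95
tool_pos: [0.4412, -0.2877, 0.1298]
tool_rot: [-0.026, 0.893, 0.051, 0.446]
contact_force: [-0.6, -1.3, -3.6]
gripper_width: 0.154
```

```bash
cat > pour2.py <<'E'
from kin import *
np.set_printoptions(precision=3,suppress=True)
s,M=pr(); j=s['joint_pos']; c=np.load('cup.npz')
phi0=float(__import__('sys').argv[1]) # roll done so far
print('tip now',np.degrees(np.arccos((M@c['uT'])[2])),'lip',(c['rimT']@M.T+s['tool_pos']-.019*M[:,2]).min(0))
bx=np.array([.991,.1295,0]); by=np.array([-.1295,.991,0]); bc=np.array([.515,.020,0])
prev=s['tool_pos']
for f,z in ((-60,.16),(-75,.12),(-90,.1),(-105,.09),(-120,.085),(-140,.085)):
    Q=M@Rm('z',np.radians(f-phi0)); rp=c['rimT']@Q.T; fp=c['footT']@Q.T
    lip=rp[rp[:,2].argmin()]
    tgt=bc+.03*bx-.015*by+[0,0,z]; g=tgt-lip; tcp=g+.019*Q[:,2]; j,e=ik(tcp,Q,j)
    al=np.vstack([fp,rp])+g; yb=(al-bc)@by; o=al[yb<-.06]
    print(f,'tip',np.degrees(np.arccos((Q@c['uT'])[2])),'tcp',tcp,'j',j,'e',round(e,4),'z beyond wall',o[:,2].min() if len(o) else None,'foot zmin',(fp+g)[:,2].min())
E
python3 pour2.py 0
```

```text
t 11.95 j [-1.1556 -0.3279  2.3339  1.0425  1.0848 -0.1997] p [ 0.4412 -0.2877  0.1298] F [-0.6394 -1.2864 -3.6139] g 0.15359978433744148
X [0.5971 0.0686 0.7992] Y [ 0.1152 -0.9933 -0.0007] Z [ 0.7938  0.0925 -0.6011] tilt 53.05294184096267 az 6.644558834109015
tip now 0.9752359059036421 lip [ 0.4786 -0.3298  0.1486]
-60 tip 47.04008866305553 tcp [ 0.4993 -0.0912  0.2058] j [-0.6481 -0.7918  2.4756  0.8045  0.8748 -0.5856] e 0.0 z beyond wall 0.14670507463345123 foot zmin 0.14528223615311767
-75 tip 58.25115503838958 tcp [ 0.5096 -0.0883  0.1854] j [-0.6199 -0.7229  2.4756  0.8367  0.8074 -0.8895] e 0.0 z beyond wall 0.11502385793998875 foot zmin 0.11405661028465075
-90 tip 68.9517219822866 tcp [ 0.5187 -0.0804  0.1841] j [-0.5812 -0.6943  2.4628  0.8303  0.7686 -1.1318] e 0.0 z beyond wall 0.10470477832944464 foot zmin 0.10264449488137732
-105 tip 78.9454674328238 tcp [ 0.5229 -0.071   0.1911] j [-0.548  -0.7011  2.4544  0.8016  0.7553 -1.3453] e 0.0 z beyond wall 0.10313349436120968 foot zmin 0.10058268807992184
-120 tip 87.9729241858341 tcp [ 0.5286 -0.055   0.2006] j [-0.4939 -0.7107  2.4433  0.7537  0.7326 -1.5294] e 0.0 z beyond wall 0.11055212542555087 foot zmin 0.10250009214312213
-140 tip 97.91663262581993 tcp [ 0.5289 -0.0361  0.215 ] j [-0.4382 -0.7474  2.4378  0.6842  0.7281 -1.7747] e 0.0 z beyond wall 0.1276448733009296 foot zmin 0.10959651867788422
```

{"api": "step_arm", "payload": {"steps": [[6,-10,1,0],[12,-21,2,0],[12,-21,2,0],[12,-21,2,0],[12,-21,2,0],[12,-21,2,0],[12,-21,2,0],[12,-21,2,0]]}}

```text
time: 12.75
tool_pos: [0.4838, -0.1167, 0.1752]
tool_rot: [-0.032, 0.899, 0.047, 0.435]
contact_force: [1.1, 0.1, -3.0]
gripper_width: 0.152
```

{"api": "step_arm", "payload": {"steps": [[12,-21,2,0],[6,-10,1,0],[0,0,0,-4],[0,0,0,-8],[0,0,0,-8],[0,0,0,-8],[0,0,0,-8],[0,0,0,0]]}}

```text
time: 13.55
tool_pos: [0.4869, -0.0735, 0.1664]
tool_rot: [0.096, 0.84, 0.339, 0.412]
contact_force: [0.3, -0.3, -3.3]
gripper_width: 0.153
```

```bash
python3 pour2.py -36
python3 - <<'E'
from h import *
im,W=cloud('wrist'); save(im,'w3.png')
E
```

```text
t 13.55 j [-0.6236 -0.781   2.5176  0.7811  0.8704 -0.1752] p [ 0.4869 -0.0735  0.1664] F [ 0.2865 -0.3259 -3.2741] g 0.15328302636254354
X [0.4301 0.6495 0.6271] Y [ 0.491  -0.7511  0.4413] Z [ 0.7576  0.1181 -0.6419] tilt 50.065021104310205 az 8.860658302537944
tip now 27.451470011753816 lip [ 0.5109 -0.0678  0.1479]
-60 tip 45.59114100958865 tcp [ 0.5007 -0.0945  0.2078] j [-0.6529 -0.741   2.4274  0.7656  0.9266 -0.5758] e 0.0 z beyond wall 0.14538595092547246 foot zmin 0.14417769154469862
-75 tip 56.516670489400525 tcp [ 0.5121 -0.0919  0.1868] j [-0.6243 -0.6721  2.4266  0.7921  0.8583 -0.8731] e 0.0 z beyond wall 0.11336455877392343 foot zmin 0.11266675928386333
-90 tip 66.93578090425939 tcp [ 0.5223 -0.0842  0.1852] j [-0.5863 -0.6414  2.4126  0.7865  0.8201 -1.1155] e 0.0 z beyond wall 0.10259550593585869 foot zmin 0.10102188108585027
-105 tip 76.65124777430461 tcp [ 0.5307 -0.072   0.1918] j [-0.5408 -0.6355  2.3978  0.7587  0.7953 -1.3244] e 0.0 z beyond wall 0.10310464126862232 foot zmin 0.09878980233612294
-120 tip 85.41122241235662 tcp [ 0.534  -0.0595  0.2011] j [-0.5029 -0.6505  2.3903  0.7234  0.7866 -1.5263] e 0.0 z beyond wall 0.10735781273984978 foot zmin 0.10056203796691505
-140 tip 95.0488515268157 tcp [ 0.5372 -0.037   0.2156] j [-0.4367 -0.6781  2.3809  0.6585  0.7734 -1.7701] e 0.0 z beyond wall 0.12633038561807658 foot zmin 0.10762171558511678
```

View pics/w3.png

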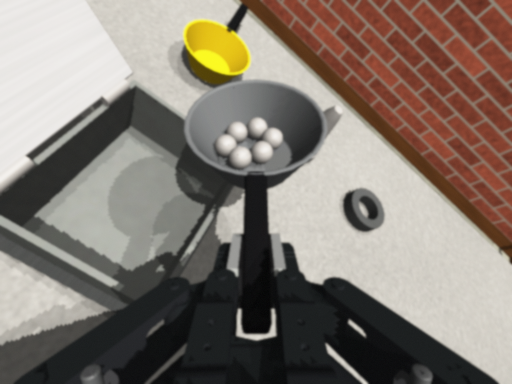

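{"api": "step_arm", "payload": {"steps": [[9,20,-9,0],[9,20,-9,0],[0,0,0,-8],[0,0,0,-8],[0,0,0,-8],[0,0,0,0]]}}

```text
time: 14.2
tool_pos: [0.4985, -0.0936, 0.1992]
tool_rot: [0.173, 0.755, 0.506, 0.38]
contact_force: [-0.5, -0.4, -2.9]
gripper_width: 0.152
```

```bash
cat >> pour2.py <<'E'
    d=M.T@(tcp-s['tool_pos'])*1000; print('   now->tool',d)
E
python3 pour2.py -60
```

```text
t 14.2 j [-0.6536 -0.732   2.433   0.7634  0.9271 -0.5741] p [ 0.4985 -0.0936  0.1992] F [-0.5216 -0.4359 -2.8646] g 0.15243641689015813
X [0.1995 0.8952 0.3985] Y [ 0.6317 -0.4284  0.6461] Z [ 0.7491  0.1228 -0.6509] tilt 49.387115332692524 az 9.31223400062827
tip now 44.83204399790424 lip [ 0.5077 -0.0635  0.1516]
-60 tip 44.83204399790424 tcp [ 0.5012 -0.0949  0.2075] j [-0.6515 -0.7291  2.4175  0.7561  0.9349 -0.5614] e 0.0 z beyond wall 0.14490087397705437 foot zmin 0.14360887046293985
   now->tool [ 2.7286  7.7021 -3.5749]
-75 tip 55.70234235415596 tcp [ 0.5129 -0.0924  0.1864] j [-0.6232 -0.6598  2.4162  0.7819  0.8665 -0.8579] e 0.0 z beyond wall 0.11277729724652237 foot zmin 0.11202474125319654
   now->tool [-1.1552  0.3643 19.2094]
-90 tip 66.07667260547177 tcp [ 0.5234 -0.0849  0.1847] j [-0.5857 -0.6284  2.4017  0.7765  0.8286 -1.1007] e 0.0 z beyond wall 0.10195719109448026 foot zmin 0.10033301874331128
   now->tool [ 6.9683  2.62   29.1347]
-105 tip 75.75864584831464 tcp [ 0.532  -0.0728  0.1913] j [-0.5408 -0.6217  2.3864  0.7498  0.8043 -1.3106] e 0.0 z beyond wall 0.10113785582205992 foot zmin 0.09808363117137905
   now->tool [22.1714  7.1819 32.7341]
-120 tip 84.50020711651497 tcp [ 0.5355 -0.0605  0.2006] j [-0.5034 -0.6358  2.3785  0.7158  0.7961 -1.5137] e 0.0 z beyond wall 0.10667863353545506 foot zmin 0.09987106948622179
   now->tool [37.5767 10.1201 30.8061]
-140 tip 94.14829959691147 tcp [ 0.5389 -0.0382  0.2153] j [-0.4382 -0.6626  2.3686  0.6533  0.7838 -1.7599] e 0.0 z beyond wall 0.123109920093371 foot zmin 0.10698713721452402
   now->tool [64.1467 12.2116 26.6018]
```

{"api": "step_arm", "payload": {"steps": [[3,1,15,-7.5],[3,1,15,-7.5],[0,0,0,-7.5],[0,0,0,-7.5],[0,0,0,0]]}}

```text
time: 14.7
tool_pos: [0.5229, -0.0844, 0.1785]
tool_rot: [0.263, 0.601, 0.683, 0.322]
contact_force: [-0.3, 0.3, -2.9]
gripper_width: 0.151
```

```bash
python3 pour2.py -90 | grep -v -- '-60\|-75'
```

```text
t 14.7 j [-0.5845 -0.619   2.4053  0.7796  0.8219 -1.101 ] p [ 0.5229 -0.0844  0.1785] F [-0.2985  0.3139 -2.9298] g 0.1510540205384163
X [-0.1392  0.9898  0.0287] Y [0.6514 0.0697 0.7555] Z [ 0.7459  0.1239 -0.6545] tilt 49.12119004366748 az 9.432417788123535
tip now 65.61018927599679 lip [ 0.5148 -0.0434  0.0942]
   now->tool [ -6.6333   6.7713 -36.3808]
   now->tool [ -6.5941  -1.3952 -13.4559]
-90 tip 65.61018927599679 tcp [ 0.5235 -0.0853  0.1842] j [-0.5858 -0.6243  2.3984  0.7723  0.8315 -1.0907] e 0.0 z beyond wall 0.10158723330947134 foot zmin 0.09995805678156355
   now->tool [-0.8198  4.6852 -3.4602]
-105 tip 75.28895195302948 tcp [ 0.5322 -0.0734  0.1909] j [-0.5411 -0.617   2.3827  0.746   0.8074 -1.3011] e 0.0 z beyond wall 0.10075718771066901 foot zmin 0.09771133532136246
   now->tool [ 9.999  16.27    0.1743]
-120 tip 84.03687339024665 tcp [ 0.5358 -0.0612  0.2003] j [-0.504  -0.6306  2.3744  0.7125  0.7994 -1.5048] e 0.0 z beyond wall 0.1046449852766526 foot zmin 0.09951671976062201
   now->tool [21.838  26.5335 -1.7361]
-140 tip 93.71409255909187 tcp [ 0.5395 -0.0389  0.2151] j [-0.4392 -0.6569  2.3641  0.6508  0.7875 -1.7518] e 0.0 z beyond wall 0.12271974203034064 foot zmin 0.10667867977441375
   now->tool [43.8026 41.6297 -5.9404]
```

{"api": "step_arm", "payload": {"steps": [[6,7,0,-7.5],[6,7,0,-7.5],[6,7,0,-7.5],[5,8,0,-7.5],[4,8,-1,-7.5],[4,8,-1,-7.5],[4,8,-1,-7.5],[0,0,0,-7.5]]}}

```text
time: 15.5
tool_pos: [0.5372, -0.0291, 0.2092]
tool_rot: [0.388, 0.187, 0.89, 0.151]
contact_force: [-0.1, -0.1, -1.2]
gripper_width: 0.149
```

{"api": "step_arm", "payload": {"steps": [[0,0,0,0],[0,0,0,0],[0,0,0,0],[0,0,0,0]]}}

```text
time: 15.9
tool_pos: [0.5376, -0.0292, 0.2102]
tool_rot: [0.387, 0.196, 0.887, 0.156]
contact_force: [-0.2, 0.9, -1.4]
gripper_width: 0.155
```

```bash
python3 pour2.py -150 | head -3
python3 - <<'E'
from h import *
a,W=cloud('top'); b,_=cloud('scene'); c,_=cloud('wrist')
print([(np.round(x['box']).tolist(),round(x['p'],2)) for x in boxes_of('top','ball0_center')])
o=np.zeros((400,780,3),np.uint8)
o[:,:400]=cv2.resize(a[130:250,170:290],(400,400)); o[:380,400:]=cv2.resize(b[130:230,200:300],(380,380)); save(o,'p4.png')
save(c,'w4.png')
E
```

```text
t 15.9 j [-0.4164 -0.6679  2.3796  0.6431  0.7684 -1.8709] p [ 0.5376 -0.0292  0.2102] F [-0.2117  0.9216 -1.4261] g 0.15460392689082017
X [-0.6236  0.4676 -0.6265] Y [0.2265 0.8751 0.4277] Z [ 0.7482  0.1248 -0.6516] tilt 49.334063616431145 az 9.4718647206639
tip now 96.91498153765961 lip [ 0.5217 -0.0381  0.0759]
[]
```

View pics/p4.png

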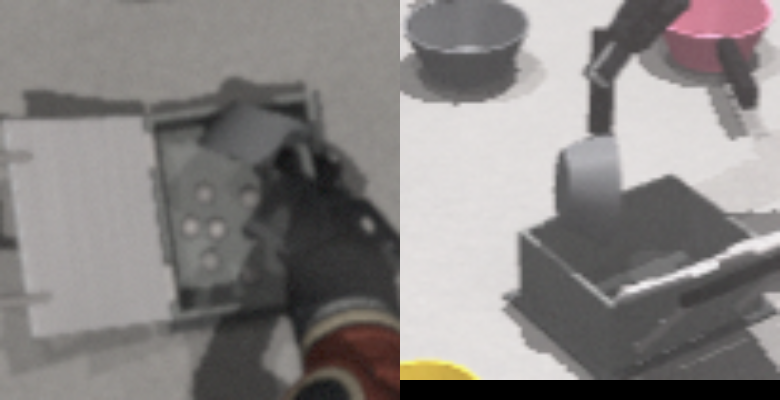

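{"api": "step_arm", "payload": {"steps": [[-16,11,-16,0],[-25,17,-26,0],[-16,11,-16,0],[0,0,0,7.5],[0,0,0,8],[0,0,0,8],[0,0,0,8],[0,0,0,8]]}}

```text
time: 16.9
tool_pos: [0.5381, -0.029, 0.3032]
tool_rot: [0.307, 0.496, 0.762, 0.282]
contact_force: [-1.3, 0.2, -1.5]
gripper_width: 0.152
```

{"api": "step_arm", "payload": {"steps": [[0,0,0,8],[0,0,0,8],[0,0,0,8],[0,0,0,8],[0,0,0,8],[0,0,0,8],[0,0,0,8],[0,0,0,8]]}}

```text
time: 17.7
tool_pos: [0.5376, -0.0292, 0.3019]
tool_rot: [0.099, 0.835, 0.361, 0.403]
contact_force: [0.1, -0.3, -1.3]
gripper_width: 0.153
```

```bash
python3 pour2.py -50 | head -3; python3 go.py .4462 -.292 .09
python3 - <<'E'
from h import *
c,W=cloud('wrist'); print([(np.round(x['box']).tolist(),round(x['p'],2)) for x in boxes_of('wrist','ball0_center')])
save(c,'w5.png')
E
```

```text
t 17.7 j [-0.4155 -0.7359  2.2632  0.5473  0.9248  0.1616] p [ 0.5376 -0.0292  0.3019] F [ 0.0945 -0.3389 -1.277 ] g 0.15254903772306222
X [0.4136 0.6836 0.6013] Y [ 0.5232 -0.719   0.4575] Z [ 0.7451  0.1254 -0.6551] tilt 49.07454189194231 az 9.555777091108785
tip now 29.02128991923475 lip [ 0.5598 -0.02    0.2796]
t 17.7 j [-0.4155 -0.7359  2.2632  0.5473  0.9248  0.1616] p [ 0.5376 -0.0292  0.3019] F [ 0.0945 -0.3389 -1.277 ] g 0.15254903772306222
X [0.4136 0.6836 0.6013] Y [ 0.5232 -0.719   0.4575] Z [ 0.7451  0.1254 -0.6551] tilt 49.07454189194231 az 9.555777091108785
world [ -91.4075 -262.8353 -211.86  ] tool mm [-344.8816   44.2364   37.7116]
[([83.0, 306.0, 20.0, 18.0], 0.64), ([105.0, 245.0, 14.0, 16.0], 0.43)]
```

View pics/w5.png

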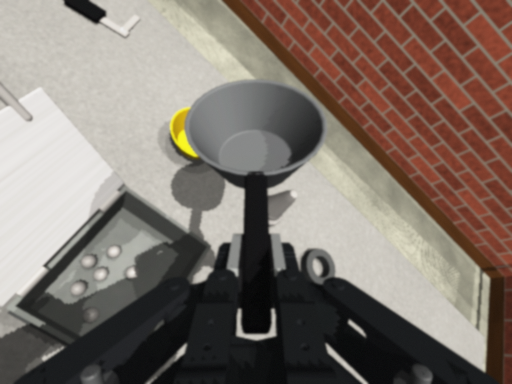

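{"api": "step_arm", "payload": {"steps": [[0,0,0,7.5],[0,0,0,7.5],[0,0,0,7.5],[0,0,0,7.5],[0,0,0,7.3],[-15,15,2,0],[-30,31,4,0],[-30,31,4,0]]}}

```text
time: 18.6
tool_pos: [0.5111, -0.1108, 0.2434]
tool_rot: [-0.033, 0.904, 0.083, 0.418]
contact_force: [0.8, -0.5, -1.5]
gripper_width: 0.151
```

{"api": "step_arm", "payload": {"steps": [[-30,31,4,0],[-30,31,4,0],[-30,31,4,0],[-30,31,4,0],[-30,31,4,0],[-15,15,2,0],[0,0,0,0]]}}

```text
time: 19.3
tool_pos: [0.4484, -0.3099, 0.1007]
tool_rot: [-0.023, 0.903, 0.089, 0.419]
contact_force: [-0.2, -0.1, -0.7]
gripper_width: 0.152
```

```bash
python3 pour2.py 0 | head -3; python3 go.py .4462 -.292 .0246
```

```text
t 19.3 j [-1.1424 -0.1884  2.2566  1.0002  1.058  -0.2854] p [ 0.4484 -0.3099  0.1007] F [-0.1802 -0.1317 -0.7079] g 0.15160632872786134
X [0.6329 0.1416 0.7612] Y [ 0.1806 -0.983   0.0327] Z [ 0.7529  0.1168 -0.6477] tilt 49.63130804946495 az 8.814591422375525
tip now 4.6027189517599485 lip [ 0.4861 -0.3455  0.1109]
t 19.3 j [-1.1424 -0.1884  2.2566  1.0002  1.058  -0.2854] p [ 0.4484 -0.3099  0.1007] F [-0.1802 -0.1317 -0.7079] g 0.15160632872786134
X [0.6329 0.1416 0.7612] Y [ 0.1806 -0.983   0.0327] Z [ 0.7529  0.1168 -0.6477] tilt 49.63130804946495 az 8.814591422375525
world [ -2.2451  17.9237 -76.091 ] tool mm [-56.8035 -20.512   49.6867]
```

{"api": "step_arm", "payload": {"steps": [[-10,-4,9,1],[-10,-4,9,1],[-10,-4,9,0],[-10,-4,9,0],[-7,-3,6,0],[0,0,0,0]]}}

```text
time: 19.9
tool_pos: [0.4485, -0.2865, 0.0342]
tool_rot: [-0.03, 0.904, 0.077, 0.419]
contact_force: [0.0, -0.1, -0.8]
gripper_width: 0.155
```

```bash
python3 pour2.py 0 | head -3
python3 - <<'E'
from h import *
s,M=pr();c=np.load('cup.npz'); print('foot z', (c['footT']@M.T+s['tool_pos']-.019*M[:,2])[:,2].min(),(c['footT']@M.T+s['tool_pos']-.019*M[:,2])[:,2].max())
E
```

```text
t 19.9 j [-1.1177 -0.0783  2.3052  1.0935  0.9618 -0.4068] p [ 0.4485 -0.2865  0.0342] F [ 0.0289 -0.144  -0.8494] g 0.1546689107384134
X [0.6376 0.1136 0.762 ] Y [ 0.1635 -0.9865  0.0102] Z [ 0.7528  0.1181 -0.6475] tilt 49.644744967530656 az 8.915065321256598
tip now 4.312113944149865 lip [ 0.4865 -0.324   0.0447]
t 19.9 j [-1.1177 -0.0783  2.3052  1.0935  0.9618 -0.4068] p [ 0.4485 -0.2865  0.0342] F [ 0.0289 -0.144  -0.8494] g 0.1546689107384134
X [0.6376 0.1136 0.762 ] Y [ 0.1635 -0.9865  0.0102] Z [ 0.7528  0.1181 -0.6475] tilt 49.644744967530656 az 8.915065321256598
foot z 0.004257760328311693 0.009218435861966596
```

{"api": "step_arm", "payload": {"steps": [[-2,0,2,0],[-2,0,2,0],[-2,0,1,0],[0,0,0,0]]}}

```text
time: 20.3
tool_pos: [0.4516, -0.2875, 0.0317]
tool_rot: [-0.029, 0.902, 0.079, 0.423]
contact_force: [0.3, 0.6, -0.1]
gripper_width: 0.154
```

{"api": "step_arm", "payload": {"steps": [[-3,0,3,0],[-3,0,2,0],[0,0,0,0]]}}

```text
time: 20.6
tool_pos: [0.4532, -0.2891, 0.0267]
tool_rot: [-0.028, 0.901, 0.08, 0.425]
contact_force: [-1.8, 1.6, 1.7]
gripper_width: 0.153
```

Run:
```python
from h import *
s,M=pr();c=np.load('cup.npz'); print('foot z', (c['footT']@M.T+s['tool_pos']-.019*M[:,2])[:,2].min(),(c['footT']@M.T+s['tool_pos']-.019*M[:,2])[:,2].max())
```

```text
t 20.6 j [-1.1161 -0.0405  2.2952  1.1284  0.9534 -0.4546] p [ 0.4532 -0.2891  0.0267] F [-1.7876  1.5721  1.6871] g 0.15302510026428792
X [0.6252 0.1201 0.7712] Y [ 0.1679 -0.9856  0.0173] Z [ 0.7622  0.1187 -0.6363] tilt 50.48007095428663 az 8.850853663012487
foot z -0.0015786321745714562 0.0024896273946480602
```

{"api": "step_arm", "payload": {"claw": 45, "steps": [[0,0,0,0],[0,0,0,0],[0,0,0,0],[0,0,0,0]]}}

```text
time: 21.0
tool_pos: [0.4529, -0.2899, 0.0257]
tool_rot: [-0.027, 0.902, 0.079, 0.424]
contact_force: [1.1, 0.0, -0.1]
gripper_width: 0.448
```

{"api": "step_arm", "payload": {"steps": [[4,0,-8,0],[8,0,-15,0],[12,0,-20,0],[15,0,-20,0],[15,0,-20,0],[20,0,-16,0],[20,0,-16,0],[0,0,0,0]]}}

```text
time: 21.8
tool_pos: [0.4213, -0.2914, 0.1786]
tool_rot: [-0.026, 0.903, 0.078, 0.423]
contact_force: [0.8, -0.8, -0.2]
gripper_width: 0.453
```

```bash
cat > bar.py <<'E'
from kin import *
np.set_printoptions(precision=4,suppress=True)
s,M=pr(); j=s['joint_pos']
H=np.array([.506,.089,.079]); by=np.array([-.1295,.991,0]); bx=np.array([.991,.1295,0])
for th in (2.45,2.2,2.0,1.8,1.571):
  for off in (-.02,):
    g=H+off*bx+.185*(-np.cos(th)*by+np.sin(th)*np.array([0,0,1]))
    tcp=g+.019*M[:,2]; j,e=ik(tcp,M,j); print(th,'grip',g,'tcp',tcp,'j',j,'e',round(e,4))
E
python3 bar.py
```

```text
t 21.8 j [-1.1903 -0.4324  2.2954  0.9245  1.2098 -0.1098] p [ 0.4213 -0.2914  0.1786] F [ 0.7635 -0.7596 -0.2003] g 0.4533205644004219
X [0.6305 0.1189 0.7671] Y [ 0.1637 -0.9863  0.0184] Z [ 0.7588  0.114  -0.6413] tilt 50.1105014869878 az 8.545478344820014
2.45 grip [0.4677 0.2276 0.197 ] tcp [0.4821 0.2298 0.1848] j [ 0.409  -0.6288  2.4064 -0.3931  0.5406  2.0573] e 0.0
2.2 grip [0.4721 0.1943 0.2286] tcp [0.4865 0.1965 0.2164] j [ 0.3063 -0.7326  2.409  -0.212   0.6073  1.8231] e 0.0
2.0 grip [0.4762 0.1627 0.2472] tcp [0.4906 0.1649 0.235 ] j [ 0.2027 -0.7998  2.4121 -0.0673  0.6565  1.6346] e 0.0
1.8 grip [0.4807 0.1281 0.2592] tcp [0.4952 0.1302 0.247 ] j [ 0.0842 -0.8484  2.416   0.0772  0.7019  1.4462] e 0.0
1.571 grip [0.4862 0.0864 0.264 ] tcp [0.5006 0.0886 0.2518] j [-0.0609 -0.8766  2.4213  0.2376  0.7474  1.2352] e 0.0
```

{"api": "step_arm", "payload": {"steps": [[15,-17,2,0],[29,-34,4,0],[29,-34,4,0],[29,-34,4,0],[29,-34,4,0],[29,-34,4,0],[29,-34,4,0]]}}

```text
time: 22.5
tool_pos: [0.5239, -0.0456, 0.2996]
tool_rot: [-0.025, 0.904, 0.07, 0.42]
contact_force: [1.3, -0.7, -0.1]
gripper_width: 0.452
```

{"api": "step_arm", "payload": {"steps": [[5,-36,3,0],[-5,-38,3,0],[-5,-38,3,0],[-5,-38,3,0],[-5,-38,3,0],[-5,-30,3,0],[0,-15,0,0],[0,0,0,0]]}}

```text
time: 23.3
tool_pos: [0.4856, 0.1974, 0.2651]
tool_rot: [-0.025, 0.904, 0.075, 0.42]
contact_force: [-0.2, -0.3, 0.1]
gripper_width: 0.45
```

```bash
python3 bar.py
python3 - <<'E'
from h import *
s=state(); im,W=cloud('wrist'); np.save('w6.npy',W); save(im,'w6.png')
a,Wt=cloud('top'); np.save('t6.npy',Wt); o=cv2.resize(a[40:250,60:440],(760,420)); save(o,'t6.png')
for l in ['lid_bar','lid']: print([(np.round(x['box']).tolist(),round(x['p'],2)) for x in boxes_of('wrist',l)])
E
```

```text
t 23.3 j [ 0.3146 -0.7699  2.3454 -0.2019  0.7148  1.8123] p [0.4856 0.1974 0.2651] F [-0.2393 -0.3002  0.0872] g 0.44985244613055986
X [0.6357 0.1151 0.7633] Y [ 0.1566 -0.9875  0.0185] Z [ 0.7559  0.1078 -0.6458] tilt 49.77747987701425 az 8.115013559634965
2.45 grip [0.4677 0.2276 0.197 ] tcp [0.4821 0.2297 0.1847] j [ 0.4126 -0.6241  2.4017 -0.4018  0.5499  2.0717] e 0.0
2.2 grip [0.4721 0.1943 0.2286] tcp [0.4864 0.1964 0.2163] j [ 0.3105 -0.7276  2.4044 -0.2243  0.615   1.8405] e 0.0
2.0 grip [0.4762 0.1627 0.2472] tcp [0.4906 0.1648 0.235 ] j [ 0.2075 -0.7948  2.4077 -0.0818  0.6626  1.6537] e 0.0
1.8 grip [0.4807 0.1281 0.2592] tcp [0.4951 0.1301 0.2469] j [ 0.0896 -0.8437  2.4119  0.0613  0.7062  1.4663] e 0.0
1.571 grip [0.4862 0.0864 0.264 ] tcp [0.5005 0.0885 0.2517] j [-0.0551 -0.8725  2.4176  0.2208  0.7496  1.2558] e 0.0
[([210.0, 200.0, 144.0, 173.0], 0.93)]
[([212.0, 198.0, 142.0, 176.0], 0.88)]
```

View pics/w6.png

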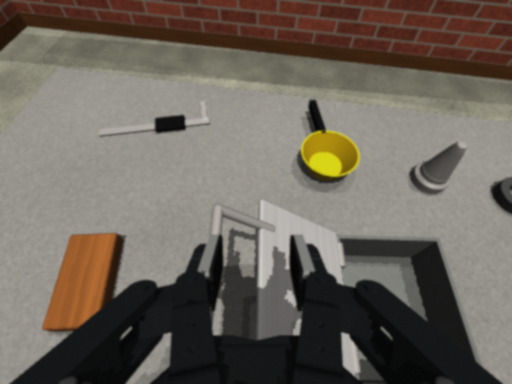

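View pics/t6.png

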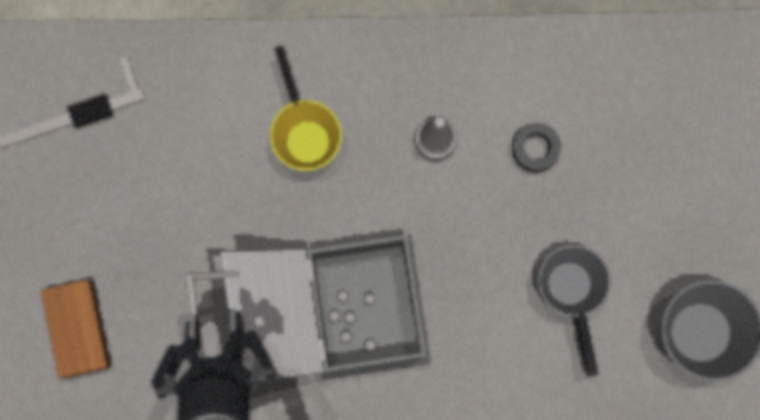

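Run:
```python
from h import *
np.set_printoptions(precision=4,suppress=True)
W=np.load('w6.npy')
for (v0,v1,u0,u1) in [(205,230,205,225),(225,245,205,222),(300,335,205,222)]:
    P=W[v0:v1,u0:u1].reshape(-1,3); P=P[(P[:,2]>.17)&(P[:,2]<.225)]; print(len(P),P.mean(0) if len(P) else '',np.median(P,0) if len(P) else '')
P=W[195:375,150:300].reshape(-1,3); P=P[(P[:,2]>.188)&(P[:,2]<.212)&(P[:,1]>.2)&(P[:,1]<.25)&(P[:,0]>.42)&(P[:,0]<.57)]
print(len(P),P.mean(0)); print(P.min(0),P.max(0)); l=cv2.fitLine(P[:,:2].astype(np.float32),cv2.DIST_HUBER,0,.001,.001).ravel(); print(l)
T=np.load('t6.npy')
P=T[150:190,150:175].reshape(-1,3); P=P[(P[:,2]>.185)&(P[:,2]<.215)&(P[:,1]>.2)&(P[:,0]>.5)]; print('top',len(P),P.mean(0))
```

```text
302 [0.5308 0.2379 0.2009] [0.531  0.2376 0.2013]
116 [0.5185 0.2367 0.2012] [0.5185 0.2364 0.2015]
33 [0.4521 0.2239 0.199 ] [0.4526 0.2238 0.1991]
531 [0.5268 0.2344 0.1987]
[0.4476 0.2208 0.188 ] [0.5459 0.2449 0.2042]
[0.9885 0.1515 0.5206 0.2346]
top 87 [0.5338 0.2311 0.1974]
```

{"api": "step_arm", "payload": {"claw": 35, "steps": [[1,-17,0,0],[1,-17,0,1],[0,0,0,0],[-10,0,9,0],[-10,0,9,0],[-10,0,9,0],[0,0,0,0]]}}

```text
time: 24.2
tool_pos: [0.4871, 0.2201, 0.2236]
tool_rot: [-0.024, 0.905, 0.058, 0.421]
contact_force: [-0.0, -0.5, -0.3]
gripper_width: 0.347
```

```bash
python3 go.py .468 .228 .197 g
```

```text
t 24.2 j [ 0.3935 -0.6729  2.3635 -0.3586  0.6292  2.0361] p [0.4871 0.2201 0.2236] F [-0.0207 -0.5469 -0.3087] g 0.3465868159086098
X [0.6382 0.0847 0.7652] Y [ 0.1247 -0.9922  0.0058] Z [ 0.7597  0.0918 -0.6438] tilt 49.9237354348065 az 6.8877914934911155
world [ -4.6733   9.6651 -38.7914] tool mm [-31.8459 -10.3965  22.3109]
```

{"api": "step_arm", "payload": {"steps": [[0,-10,0,0],[-10,-1,7,0],[-10,0,7,0],[-9,0,6,0],[-3,0,2,0],[0,0,0,0]]}}

```text
time: 24.8
tool_pos: [0.4807, 0.2279, 0.1773]
tool_rot: [-0.022, 0.906, 0.057, 0.419]
contact_force: [0.3, 0.9, -0.0]
gripper_width: 0.349
```

```bash
python3 go.py .468 .228 .197 g
python3 - <<'E'
from h import *
im,W=cloud('wrist'); save(cv2.resize(im[180:384,140:372],(696,600)),'w7.png')
E
```

```text
t 24.8 j [ 0.4249 -0.6099  2.4054 -0.4581  0.5511  2.1617] p [0.4807 0.2279 0.1773] F [ 0.2818  0.865  -0.0343] g 0.3492799679850537
X [0.642  0.0855 0.7619] Y [ 0.1226 -0.9924  0.0081] Z [ 0.7568  0.0882 -0.6477] tilt 49.635184918987626 az 6.648524606546247
world [1.686  1.8039 7.3957] tool mm [ 6.8715 -1.5237 -3.3547]
```

View pics/w7.png

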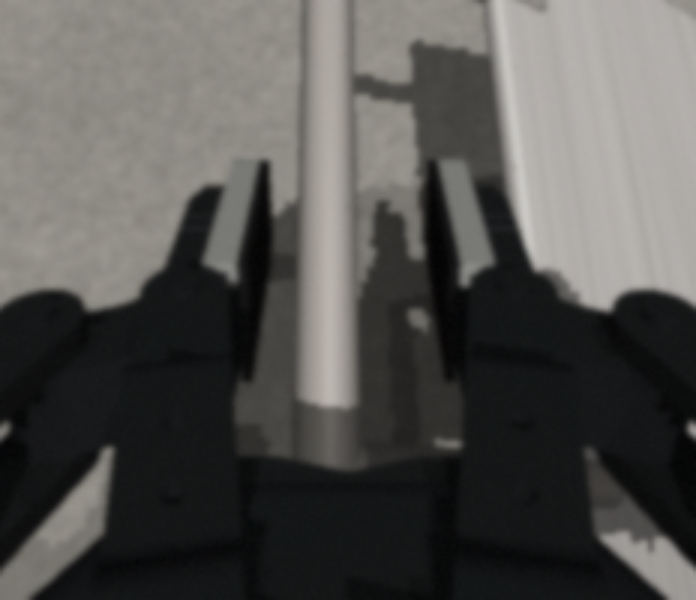

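{"api": "step_arm", "payload": {"steps": [[3,-2,-3,0],[3,-1,-2,0],[0,0,0,0]]}}

```text
time: 25.15
tool_pos: [0.4813, 0.2314, 0.188]
tool_rot: [-0.023, 0.905, 0.057, 0.421]
contact_force: [0.2, 0.2, 0.5]
gripper_width: 0.351
```

{"api": "step_arm", "payload": {"claw": 0, "steps": [[0,0,0,0],[0,0,0,0],[0,0,0,0],[0,0,0,0],[0,0,0,0],[0,0,0,0]]}}

```text
time: 25.75
tool_pos: [0.4816, 0.2318, 0.1896]
tool_rot: [-0.023, 0.905, 0.058, 0.421]
contact_force: [-0.8, -2.2, 1.1]
gripper_width: 0.092
```

```bash
python3 go.py .468 .228 .197 g
```

```text
t 25.75 j [ 0.4344 -0.6182  2.3908 -0.4572  0.5711  2.1618] p [0.4816 0.2318 0.1896] F [-0.7756 -2.1594  1.0803] g 0.09199598242991196
X [0.6382 0.0849 0.7652] Y [ 0.1232 -0.9924  0.0074] Z [ 0.76    0.0896 -0.6438] tilt 49.92702577595834 az 6.723349696174456
world [ 0.8095 -2.0515 -4.8183] tool mm [-3.3445  2.1001  3.5332]
```

{"api": "step_arm", "payload": {"steps": [[5.3,6.1,-4.4,0],[5.1,6.4,-4.2,0],[4.9,6.7,-4.0,0],[4.6,7.0,-3.8,0],[0,0,0,0]]}}

```text
time: 26.25
tool_pos: [0.4851, 0.2072, 0.2151]
tool_rot: [-0.026, 0.905, 0.058, 0.422]
contact_force: [0.5, 1.4, -0.8]
gripper_width: 0.092
```

```bash
cat > lid.py <<'E'
from h import *
s,M=pr()
H=np.array([.506,.089,.079]); by=np.array([-.1295,.991,0])
g=s['tool_pos']-.019*M[:,2]-H; y=g@by; z=g[2]; print('lid th',np.arctan2(z,-y),'r',np.hypot(y,z),'y,z',y,z,'x',g@[.991,.1295,0])
E
python3 lid.py
```

```text
t 26.25 j [ 0.3557 -0.7022  2.3941 -0.309   0.6131  1.9736] p [0.4851 0.2072 0.2151] F [ 0.5137  1.3814 -0.7808] g 0.09203586240750465
X [0.6377 0.0825 0.7659] Y [ 0.1263 -0.992   0.0017] Z [ 0.7599  0.0956 -0.643 ] tilt 49.98605788826161 az 7.172066367429527
lid th 2.2505467454599173 r 0.19071574393705176 y,z 0.1198837138697126 0.14832528487843188 x -0.019977710953072943
```

{"api": "step_arm", "payload": {"steps": [[4.5,7.2,-3.7,0],[4.3,7.4,-3.5,0],[4.0,7.6,-3.3,0],[3.7,7.9,-3.1,0],[3.3,8.1,-2.8,0],[3.0,8.3,-2.5,0],[0,0,0,0]]}}

```text
time: 26.95
tool_pos: [0.4909, 0.1636, 0.243]
tool_rot: [-0.031, 0.904, 0.057, 0.422]
contact_force: [-2.0, 2.7, 0.0]
gripper_width: 0.094
```

```bash
sed -i 's/y=g@by; z=g\[2\]/y=g@by-.0023; z=g[2]-.0048/' lid.py; python3 lid.py
```

```text
t 26.95 j [ 0.2076 -0.8031  2.4001 -0.0876  0.674   1.6963] p [0.4909 0.1636 0.243 ] F [-1.959   2.7247  0.0424] g 0.09405501183029823
X [0.6375 0.0761 0.7667] Y [ 0.1288 -0.9916 -0.0086] Z [ 0.7596  0.1042 -0.642 ] tilt 50.058681593021035 az 7.811405515785831
lid th 1.9759909463639764 r 0.18654260751715396 y,z 0.07353465344524532 0.17143744970684385 x -0.01981952218839947
```

{"api": "step_arm", "payload": {"steps": [[2.6,8.6,-2.2,0],[2.3,8.7,-1.9,0],[2.0,8.9,-1.6,0],[1.6,9.0,-1.3,0],[1.3,9.1,-1.1,0],[0.9,9.2,-0.8,0],[0,0,0,0]]}}

```text
time: 27.65
tool_pos: [0.4977, 0.1143, 0.2585]
tool_rot: [-0.036, 0.904, 0.057, 0.422]
contact_force: [-4.3, -0.7, 0.8]
gripper_width: 0.09
```

```bash
python3 lid.py
```

```text
t 27.65 j [ 0.0302 -0.8657  2.4054  0.1339  0.7349  1.4176] p [0.4977 0.1143 0.2585] F [-4.2872 -0.7156  0.7829] g 0.09016702927919727
X [0.6372 0.0726 0.7672] Y [ 0.1329 -0.991  -0.0166] Z [ 0.7591  0.1125 -0.6412] tilt 50.12235827506406 az 8.431611329528941
lid th 1.6965266517435356 r 0.18832683312459128 y,z 0.023616058088811325 0.18684024693594134 x -0.019562228543495527
```

{"api": "step_arm", "payload": {"steps": [[0.6,9.0,-0.5,0],[0.3,8,-0.2,0],[0,6,0,0],[0,0,0,0]]}}

```text
time: 28.05
tool_pos: [0.5005, 0.0933, 0.2605]
tool_rot: [-0.037, 0.904, 0.057, 0.422]
contact_force: [-6.1, -2.1, 1.9]
gripper_width: 0.09
```

```bash
python3 lid.py
cat > plane.py <<'E'
from h import *
im,W=cloud('scene'); b=boxes_of('scene','lid'); print([(np.round(x['box']).tolist(),round(x['p'],2)) for x in b])
P=W.reshape(-1,3); Q=P-np.array([.506,.089,.079]); by=np.array([-.1295,.991,0]); bx=np.array([.991,.1295,0])
x,y,z=Q@bx,Q@by,Q[:,2]
k=np.isfinite(z)&(abs(x)<.075)&(abs(y)<.06)&(z>.02)&(z<.125)
A=np.c_[x[k],z[k],np.ones(k.sum())]; yy=y[k]; w=np.ones(k.sum(),bool)
for _ in range(6):
    c=np.linalg.lstsq(A[w],yy[w],rcond=None)[0]; r=yy-A@c; w=abs(r-np.median(r[w]))<.006
print('n',w.sum(),'of',k.sum(),'coef x,z,0',c,'lid angle',np.pi/2+np.arctan(c[1]),'std',r[w].std())
save(im,'s_last.png')
E
python3 plane.py
```

```text
t 28.05 j [-0.0462 -0.8768  2.407   0.2206  0.7594  1.3073] p [0.5005 0.0933 0.2605] F [-6.116  -2.0769  1.8954] g 0.089734599690133
X [0.6381 0.0715 0.7667] Y [ 0.1346 -0.9907 -0.0197] Z [ 0.7581  0.1157 -0.6418] tilt 50.07706248462051 az 8.679863834190007
lid th 1.583116183204066 r 0.18891705514976878 y,z 0.002327372117330556 0.18890271852328713 x -0.019424670715134023
[([258.0, 143.0, 40.0, 63.0], 0.77)]
n 1021 of 1025 coef x,z,0 [0.00306543 0.0136687  0.00531447] lid angle 1.5844641749006676 std 0.002094909060372293
```

{"api": "step_arm", "payload": {"steps": [[0,3,0,0],[0,0,0,0],[0,0,0,0],[0,0,0,0]]}}

```text
time: 28.55
tool_pos: [0.5008, 0.0912, 0.2606]
tool_rot: [-0.037, 0.904, 0.058, 0.421]
contact_force: [-5.1, -0.5, 1.5]
gripper_width: 0.09
```

```bash
python3 lid.py; python3 plane.py;python3 plane.py
python3 - <<'E'
from h import *
a=cv2.imread('pics/s_last.png'); b,_=cloud('top')
o=np.zeros((400,800,3),np.uint8); o[:,:400]=cv2.resize(a[110:250,180:320],(400,400)); o[:,400:]=cv2.resize(b[:,:,::-1][60:260,200:400],(400,400)); cv2.imwrite('pics/f.png',o)
E
```

```text
t 28.55 j [-0.0528 -0.8766  2.4063  0.2262  0.7623  1.2968] p [0.5008 0.0912 0.2606] F [-5.07   -0.5148  1.4535] g 0.08950174124216721
X [0.6387 0.074  0.7659] Y [ 0.1357 -0.9906 -0.0175] Z [ 0.7574  0.1151 -0.6427] tilt 50.003646810612 az 8.642445856867523
lid th 1.5721808943230688 r 0.1889830842443469 y,z 0.0002616597582170608 0.18898290310151564 x -0.019410123319848
[([258.0, 149.0, 42.0, 59.0], 0.75)]
n 1047 of 1048 coef x,z,0 [0.00409262 0.00341485 0.00526637] lid angle 1.5742111647448647 std 0.002005710712833362
[([259.0, 149.0, 39.0, 59.0], 0.96), ([164.0, 180.0, 19.0, 12.0], 0.62)]
n 1030 of 1033 coef x,z,0 [0.00113155 0.00214887 0.005215  ] lid angle 1.572945193331709 std 0.0020355846491728236
```

View pics/f.png

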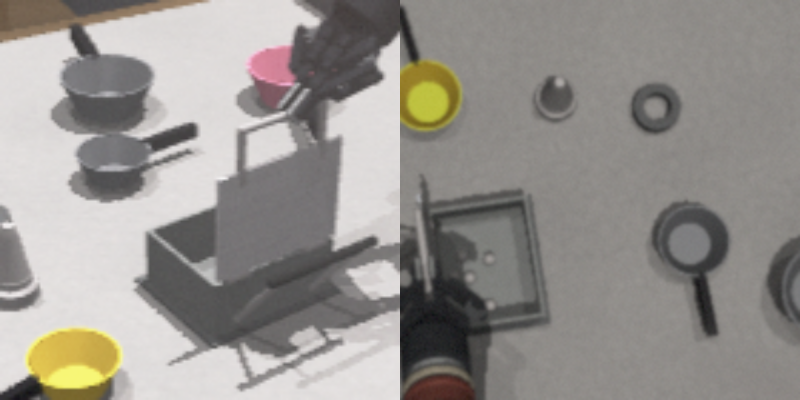

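Lid upright at about 1.573, held still with the bar gripped. The cup stands empty and upright, and the bystanders are in place.

```bash
python3 -c "
from plant import *
print(abs(state()['joint_vel']).max()); print(job_done())"
```

```text
0.002883793846908161
the job is handed in; nothing more can be done
None
```

I handed the job in at about 29 s with the cup emptied, set back upright, and the lid held upright by its bar.

**How it was done:**
- The moves only allow turns about the tool's own axis, so I tilted the tool about 50° first, by pushing outward at the arm's reach limit.
- I then took the small grey cup by its handle and rolled the tool over the box to tip it about 97°.
- The cup went back to about its old place. I then took the lid's bar and swung it along its arc to the balance point.

**Last checks:**
- **Balls:** all six were seen in the box after pouring and again before the lid grasp. In the final picture the lid and gripper hide part of the box.
- **Cup:** upright and empty in the final picture.
- **Lid:** the depth plane fit gave 1.573–1.574 rad and the arm's own pose gave 1.572, against a target of 1.571.
- **Grip and stillness:** the gripper was closed on the bar at about 9% opening. Joint speeds were below 0.003 rad/s, with about 5 N of side load on the wrist.
- **Other things:** the bystanders and the other pans in view looked unmoved.

**Disagreements:**
- A circle fitted to the bar's path put the lid's angle about 0.016 rad higher than the other two estimates. I went with the plane fit.
- While I was tilting the tool, the third joint read 0.054–0.055 rad against its stated lower limit of 0.06. I saw no error reported, but it may count as passing the joint's range.
- At first arrival at that reach limit the wrist sensor showed a brief reading of about 71 N, under the 120 N limit.

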